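# Put the tea chest away and slide the cover over its bay

### The arm

A 6-joint arm with a two-finger parallel gripper is mounted at the origin on the work surface. World frame = base frame: x ahead of the robot, y to its left, z up, the work surface at z = 0. Lengths are in m, angles in degrees, forces in N, time in s.
With the tool pointing down it reaches from about 0.25 to 0.725 m from the base axis. Payload 9.7 kg.
Tool frame: the origin (TCP) lies midway between the tips of the shut fingers; the grasp point (between the pads) lies bot.hold_point_z behind it (bot.hold_point_z is the distance from the TCP to the grasp point, in m); z points along the fingers, y is the line along which they close (so a half turn about z gives the same grasp; the last joint's range is limited). The gripper opens to 85 mm and grips with 20 to 120 N. Pads are 22 mm wide; open, the fingers measure 114 mm over their backs; the gripper's body (76 mm by 85 mm) begins 54 mm behind the grasp point. The pads swing forward as they close: fully open they stand 13 mm farther back than shut.
Start: joints at [-67.953, 4.979, 10.078, 95.1, 0, 90], TCP at [0.206, -0.51, 0.192] pointing down, gripper open.
Joint ranges: [-179.16, 179.16], [-48.56, 103.87], [-65.8, 70.77], [-126.05, 130.52], [-82.76, 87.17], [-180, 180]. Speed limits (degrees/s): [127.2, 127.2, 147.25, 180, 180, 180].

### API

Orientations are given as [roll, pitch, yaw] about the fixed x, y, z axes, in that order (R = Rz(yaw) Ry(pitch) Rx(roll)).
In Python, from workcell import bot, camera, camera_model, ticket gives the robot as it stands.
- The arm moves only by the tool send_rows, never from a script. Its argument "targets" is text: rows parted by semicolons, each of 5 numbers parted by spaces: the shift along the tool's x, y, z in mm, then the turn about the tool's z in degrees, then the closure in counts, from 0 (fully open) to 255 (shut). A call has 1 to 20 rows; each row is the pose to reach, as a shift and turn from the pose commanded when the call began, along the tool's axes at that moment; what a row does not reach only later rows make up. A row lasts 1/8 s, in which the tool goes at most 62.5 mm and 10.7 degrees, less where a joint would pass 70% of its speed; a pose out of reach is approached as far as the arm can. A call with a gripper value outside its range is refused whole. The fingers move at their own pace and stop on an object; "newtons" is the grip in N (left out, the last holds). Time passes only in rows, so rows that repeat a pose let the fingers close. It gives the time, the measured TCP pose, the force, the opening and the grip force at its end, in the units of the state.
- bot.get_obs(): the state, without advancing time (a new reading comes with each control period).
- camera(name): name is "side" or "top" or "wrist"; returns the picture (480x640x3 uint8, blue, green, red); there is no depth.
- camera_model(name): a dict with "K" (3x3 intrinsics, pixels), "dist_coeffs" ([k1, k2, p1, p2, k3] as OpenCV has them; the pictures are not rectified), "pose" (4x4, takes a point from camera to world coordinates); the wrist camera has in their place "T_tool_cam" (4x4, takes a point from camera to tool coordinates, whose origin is the TCP and whose axes are the flange's). Camera axes: x right, y down, z forward; pixel columns grow to the right and rows downward; lengths in m; the calibration is good to about 2 mm. A picture is of the moment at which its call begins: read the wrist's pose just before it. camera_model takes no time and is no camera call.
- ticket.job_done(): hands the job in; it is judged then, once.
The state is a dict: "time": time; "q": joint angles; "qd": joint speeds; "joint_efforts": joint torques, N m; "ee_pos": TCP position; "tcp_rot": TCP orientation; "wrist_force": force on the tool from outside, world axes, zero at the start; "torque": the same for the moment, N m; "opening": finger opening in m; "grasp_force": force on a finger pad.
Only numpy, scipy, OpenCV 4.12 (cv2) and the standard library are available. Lean on these libraries where they do the work, as an engineer would, in place of code of your own. Each camera call takes 0.05 s, during which the arm holds its last target. There are 200 camera calls.

### The job

Closing time at the tea counter: push the heavy tea chest along the counter, without lifting it, straight into the bay of the oak display station until it is fully home against the stop. Then reach in under the glass shelf, take the fin of the green sliding cover and slide the cover all the way shut over the chest, and let go. Do not knock the glass shelf, and leave the canister, the copper jar and the cup where they stand.

Things in the scene. Friction and masses are not known exactly. Their poses are not given: they have to be found in the camera images.
- station: Fixed oak display station. Origin: at counter level, centre of its bay. x points into the bay, away from the robot (yaw up to 0.25 rad), y to the left. Side walls at y = +-90 to 110 mm, 73 mm high (guide lips on their outer edges to 90 mm), from the mouth at x = -30 mm back to 185 mm. Four 12 mm brass posts at x = 70 and 180, y = +-140 mm carry the glass shelf.
- bay_home (a point): Chest's centre when fully home: 30 mm above the station's origin, same axes. The bay is 180 mm wide, open at the top and at the mouth (x = -30 mm), without a floor: the chest slides on the counter. Stop: front of the 70 mm high rear deck, x = +50 mm. Two flared guides, 40 mm high, widen the mouth to about 200 mm from x = -30 to -60 mm.
- shelf_edge (a point): Middle of the lower front edge of the glass shelf, 285 mm above the counter, at x = +45 mm in the station's frame; a brass strip runs along this edge. The shelf overhangs the cover when that is back: the fin can then be reached only with the tool leaning, fingers pointing forward and down some 25 to 45 degrees from vertical, gripper body in front of this edge.
- glass_shelf: Fixed clear glass shelf over the station's rear, 150 (x) by 310 (y) by 8 mm, running back from shelf_edge, two white pots on it. Origin: middle of its underside, 125 mm behind and 285 mm above the station's origin.
- chest_center (a point): Centre of the loose tea chest: box 100 (x) by 150 (y) by 60 mm high, 0.6 to 0.95 kg, white, brown wooden lid, red band. Starts in front of the mouth, turned up to 0.15 rad and up to 8 mm off the bay's centre line. Too wide to grip: push its rear (-x) face near the two corners in turn. Home, it has about 14 mm play each side, touches the stop, and its rear face is 20 mm outside the mouth.
- cover (a joint): Slide of the flat green cover (110 x 202 x 8 mm, underside 75 mm above the counter) along the station's x on top of the side walls. Metres: 0 = fully shut over the bay (cover from x = -55 to +55 mm), 0.118 = fully back; starts at 0.095 to 0.110. Pull towards the mouth (-x) to shut it, against an end stop; about 3 N; it stays where it is left.
- cover_fin (a point): Grip point of the white fin on the cover. The fin is 30 mm long (station's x), 14 mm thick (y), and stands from 83 to 119 mm above the counter; this point is mid-length, mid-thickness, 103 mm above the counter. It moves with the cover: at x = -30 mm in the station's frame when shut, plus the joint value. Pinch it across y.
- canister_center (a point): Centre of a loose white canister with a wooden lid, 70 mm across, 97 mm high, beside the station. Bystander.
- jar_center (a point): Centre of a loose copper jar, 72 mm across, 95 mm high, beside the station. Bystander.
- cup_center (a point): Centre of a loose white cup, 68 mm across, 70 mm high, beside the station. Bystander.
Things that resemble listed ones, but are neither listed nor needed, are in the scene too. Of the things that look like the part that bears chest_center, the middle-sized one is meant.

How it is judged:
By the outcome, as a careful person would: the job done as asked, in the order asked, and still so for the second after the job is handed in, with the robot touching nothing.
It also fails if it takes over 61 s, if anything falls off the work surface, if the arm or the gripper's body presses on something with over 40 N, if the wrist force passes 120 N, or if a joint passes its speed limit or range.

## Working session

There is one attempt and no reset: what is moved stays moved. The work goes in short steps, Python scripts to look and compute and a tool call to move; the robot and the scene stay as the last step left them, time stands still between calls to the robot, and variables do not carry over. Pictures are saved under pics/ and viewed, at most 10 in all, crops included, and the job is handed in when it is done.

Besides the shell and the picture viewer there is one more tool, called after "Call:" as name(argument=value, ...), one argument or row to a line, values as JSON. send_rows: Moves the arm, as the interface text tells. Its arguments: {"type":"object","properties":{"targets":{"type":"string"},"newtons":{"type":"number"}},"required":["targets"]}

```bash
ls; mkdir -p pics; python3 - <<'E'
from workcell import bot,camera,camera_model
import cv2
print(bot.get_obs(),bot.hold_point_z)
for n in("top","side"):
    cv2.imwrite(f"pics/{n}0.png",camera(n)); m=camera_model(n); print(n,m)
print(camera_model("wrist"))
E
```

```text
pics
{'time': 0.0, 'q': array([-6.79511624e+01,  5.01073795e+00,  1.00336280e+01,  9.51001712e+01,
       -1.95830030e-04,  8.99999737e+01]), 'qd': array([-0.0832042 , -0.14552407, -0.06101054,  0.02701052,  0.03479393,
       -0.00572457]), 'joint_efforts': array([-5.63962549e-04, -5.20389032e+01,  4.64800966e+01,  1.61484873e-02,
       -6.43950693e-05, -1.05104218e-05]), 'ee_pos': array([ 0.20635735, -0.50950452,  0.19117919]), 'tcp_rot': array([-1.79922719e+02,  1.95794400e-04,  2.20488641e+01]), 'wrist_force': array([-1.37196083,  0.83417475, -0.06678337]), 'torque': array([ 0.00884585, -0.0032572 , -0.00788631]), 'grasp_force': 0.0, 'opening': 0.08533834521592254} 0.0187
top {'K': array([[556.06681575,   0.        , 321.38838764],
       [  0.        , 556.06681575, 242.5960346 ],
       [  0.        ,   0.        ,   1.        ]]), 'dist_coeffs': array([-0.15028585,  0.        ,  0.        ,  0.        ,  0.        ]), 'pose': array([[-0.03057665, -0.99861453,  0.04282624,  0.50455835],
       [-0.99951016,  0.03083385,  0.00535789,  0.04026529],
       [-0.00667096, -0.042641
[... 508 characters left out ...]
848, -0.67039112,  0.82664247],
       [ 0.        ,  0.        ,  0.        ,  1.        ]])}
{'K': array([[406.08393499,   0.        , 319.14431925],
       [  0.        , 406.08393499, 243.20026102],
       [  0.        ,   0.        ,   1.        ]]), 'dist_coeffs': array([-0.04591384,  0.        ,  0.        ,  0.        ,  0.        ]), 'T_tool_cam': array([[-1.55624721e-04, -9.65202339e-01, -2.61504150e-01,
         6.61432965e-02],
       [ 9.99999291e-01, -4.58880917e-04,  1.09859948e-03,
        -8.81692121e-05],
       [-1.18037006e-03, -2.61503793e-01,  9.65201726e-01,
        -1.81366499e-01],
       [ 0.00000000e+00,  0.00000000e+00,  0.00000000e+00,
         1.00000000e+00]])}
```

View pics/top0.png

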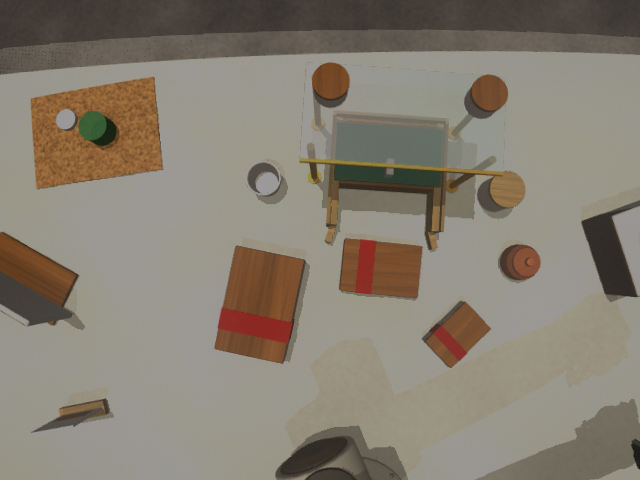

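View pics/side0.png

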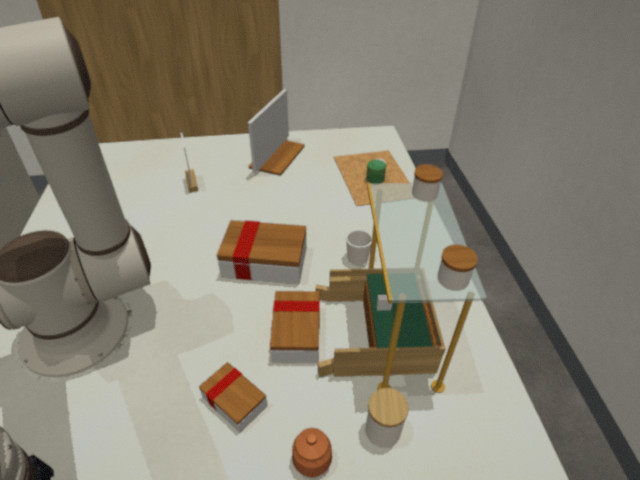

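The top view shows three lidded boxes: large at (260,303), middle-sized at (381,268) and small at (457,335). The one meant is the middle-sized box at (381,268), which sits in front of the mouth. The glass edge runs from (300,160) to (503,173) and the fin is near (390,168). The enlarged crop below is to confirm this.

```bash
python3 - <<'E'
import cv2
im=cv2.imread("pics/top0.png")[100:310,290:550]
cv2.imwrite("pics/top0c.png",cv2.resize(im,None,fx=3,fy=3,interpolation=cv2.INTER_CUBIC)[:600,:780])
E
```

```text
(no output)
```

View pics/top0c.png

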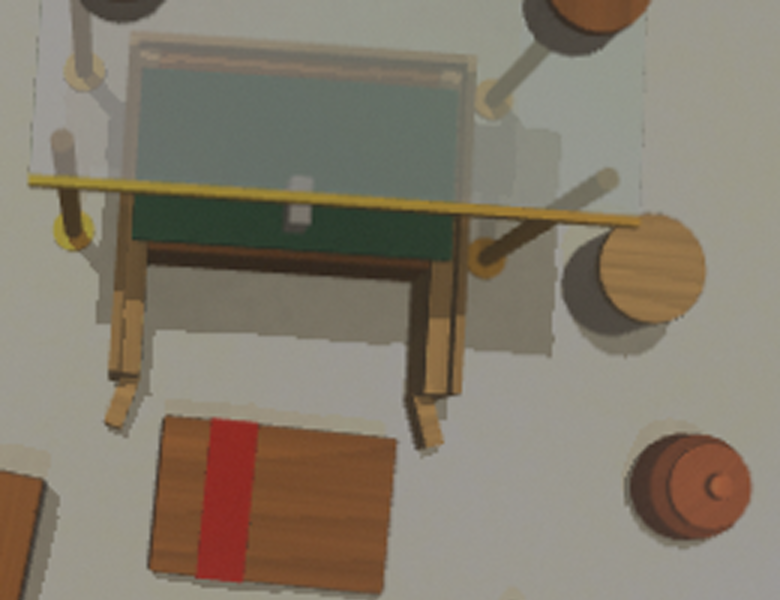

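Confirmed: the middle-sized box lies in front of the mouth. In the crop its lid corners are (165,417), (397,438), (381,594) and (150,570). The post bases are (73,231), (487,257), (84,72) and (493,98).

```bash
cat > h.py <<'E'
import cv2,numpy as np
from scipy.optimize import least_squares
from scipy.spatial.transform import Rotation as R
from workcell import bot,camera,camera_model
def proj(m,P,T=None):
    Ti=np.linalg.inv(m["pose"] if T is None else T)
    return cv2.projectPoints(np.atleast_2d(P).astype(float),Ti[:3,:3],Ti[:3,3],m["K"],m["dist_coeffs"])[0][:,0]
def w(s,p):  # station/body frame (x,y,yaw) -> world
    p=np.atleast_2d(p).astype(float);c,n=np.cos(s[2]),np.sin(s[2])
    return np.c_[s[0]+c*p[:,0]-n*p[:,1],s[1]+n*p[:,0]+c*p[:,1],p[:,2]]
def fit(f,x0):
    r=least_squares(f,x0,loss="soft_l1",f_scale=1.5); return r.x,np.round(f(r.x).reshape(-1,2),1).tolist()
E
python3 - <<'E'
from h import *
m=camera_model("top"); c=lambda L:np.array(L)/3.+[290,100]
S=np.array([[70,140,0],[70,-140,0],[180,140,0],[180,-140,0],[45,155,285],[45,-155,285]])/1e3
u=c([[73,231],[487,257],[84,72],[493,98],[29,183],[638,224]])
s,r=fit(lambda s:(proj(m,w(s,S))-u).ravel(),[.6,0,0]); print("station",s,r)
C=np.array([[50,75,60],[50,-75,60],[-50,-75,60],[-50,75,60]])/1e3
v=c([[165,417],[397,438],[381,594],[150,570]])
b,r=fit(lambda s:(proj(m,w(s,C))-v).ravel(),[.45,0,0]); print("chest",b,r)
d=b[:2]-s[:2];cc,n=np.cos(s[2]),np.sin(s[2])
print("chest in st",cc*d[0]+n*d[1],-n*d[0]+cc*d[1],b[2]-s[2])
e=c([[133,239],[452,262]])
f,r=fit(lambda q:(proj(m,w(s,[[q[0]-.055,.101,.083],[q[0]-.055,-.101,.083]]))-e).ravel(),[.1]);print("cover",f,r)
print("fin",w(s,[[f[0]-.03,0,.103]]))
E
```

```text
station [ 0.60455199 -0.07729282 -0.09250261] [[0.4, -0.6], [-0.5, -0.4], [0.1, -0.6], [-0.4, -0.2], [0.7, 0.8], [-0.4, 0.6]]
chest [ 0.49758199 -0.06644613 -0.13036345] [[-0.4, -0.8], [0.3, 0.0], [0.7, 0.2], [-0.5, 0.5]]
chest in st -0.10751458646391077 0.0009194113917857967 -0.03786084074379317
cover [0.10696358] [[-0.3, 0.4], [0.3, -0.4]]
fin [[ 0.68118653 -0.084402    0.103     ]]
```

Call:
send_rows(
  targets="0 0 0 -10 0; 0 0 0 -10 0",
)

```text
time: 0.35
ee_pos: [0.2064, -0.5097, 0.1915]
tcp_rot: [-180.0, -0.0, 32.0]
wrist_force: [1.1, 0.7, 0.2]
opening: 0.0851
grasp_force: 0.0
```

```bash
python3 -c "
from h import *
o=bot.get_obs();print(o['q'],o['ee_pos'],o['tcp_rot'])"
```

```text
[-6.79530154e+01  4.99367652e+00  1.00560709e+01  9.50988204e+01
 -4.78954403e-04  8.00529940e+01] [ 0.20639695 -0.50965394  0.1915439 ] [-1.79964039e+02 -5.82037170e-03  3.19939889e+01]
```

Call:
send_rows(
  targets="407 -277 0 -142.7 0; 407 -277 0 -142.7 0; 407 -277 0 -142.7 0; 407 -277 0 -142.7 0; 407 -277 0 -142.7 0; 407 -277 0 -142.7 0; 407 -277 0 -142.7 0; 407 -277 0 -142.7 0; 407 -277 0 -142.7 0; 407 -277 0 -142.7 0; 407 -277 0 -142.7 0; 407 -277 0 -142.7 0; 407 -277 0 -142.7 0; 407 -277 0 -142.7 0; 407 -277 0 -142.7 0; 407 -277 0 -142.7 0",
)

```text
time: 2.35
ee_pos: [0.4044, -0.059, 0.1919]
tcp_rot: [-180.0, -0.0, 174.6]
wrist_force: [0.1, 0.2, 0.5]
opening: 0.0855
grasp_force: 0.0
```

Call:
send_rows(
  targets="0 0 50 0 0; 0 0 100 0 0; 0 0 140 0 0; 0 0 165 0 0; 0 0 175 0 0; 0 0 175 0 0; -10 0 175 0 0; -18 0 175 0 0; -24 0 175 0 0; -30 0 175 0 0; -36 0 175 0 0; -42 0 175 0 0; -48 0 175 0 0; -54 0 175 0 0; -60 0 175 0 0; -66 0 175 0 0; -72 0 175 0 0; -78 0 175 0 0; -84 0 175 0 0; -84 0 175 0 0",
)

```text
time: 4.85
ee_pos: [0.4884, -0.0667, 0.0168]
tcp_rot: [180.0, -0.0, 174.7]
wrist_force: [0.3, -0.1, -0.4]
opening: 0.0851
grasp_force: 0.0
```

```bash
python3 - <<'E'
from h import *
im=camera("top"); cv2.imwrite("pics/t1.png",im)
side=camera("side"); cv2.imwrite("pics/s1.png",side)
A=cv2.resize(im[130:330,290:550],None,fx=2.2,fy=2.2); B=side[200:400,200:470]
B=cv2.resize(B,None,fx=2.2,fy=2.2)[:440]
cv2.imwrite("pics/c1.png",cv2.resize(np.hstack([A,B]),(800,302)))
print(bot.get_obs()['wrist_force'])
E
```

```text
[-0.14085091  0.58776401 -0.3245485 ]
```

View pics/c1.png

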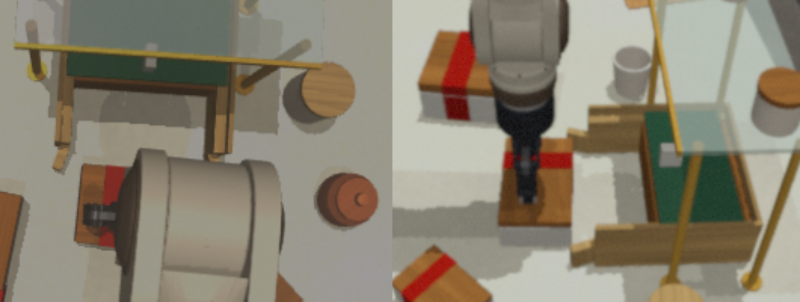

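The chest has not moved, yet the fingers seem to be over it. I'll look closer, with the TCP and expected fingertip positions projected.

```bash
python3 - <<'E'
from h import *
o=bot.get_obs(); T=np.array(o['ee_pos']); Rm=R.from_euler('xyz',o['tcp_rot'],degrees=True).as_matrix()
P=np.array([T]+[T+Rm@np.array(d) for d in([0,.05,-.013],[0,-.05,-.013],[0,-.05,-.06],[0,0,-.073])])
b=[.4976,-.0664,-.1304]
C=w(b,np.array([[50,75,60],[50,-75,60],[-50,-75,60],[-50,75,60],[-50,-75,0],[50,-75,0]])/1e3)
out=[]
for n,f,(r,c) in(("top","t1",(200,320)),("side","s1",(230,220))):
    im=cv2.imread(f"pics/{f}.png")[r:r+130,c:c+130]
    im=cv2.resize(im,None,fx=3,fy=3,interpolation=cv2.INTER_CUBIC); m=camera_model(n)
    for q,col in((P,(0,255,0)),(C,(255,0,0))):
        for i,p in enumerate(proj(m,q)):
            x,y=((p-[c,r])*3).astype(int); cv2.circle(im,(x,y),3,col,-1); cv2.putText(im,str(i),(x+3,y),0,.4,col,1)
    out.append(im)
cv2.imwrite("pics/c2.png",np.hstack(out)); print(o['q'])
E
```

```text
[-7.78484283e+00 -2.56018954e+00 -1.69736636e+01  7.56053816e+01
 -2.04379762e-04 -2.53073296e+00]
```

View pics/c2.png

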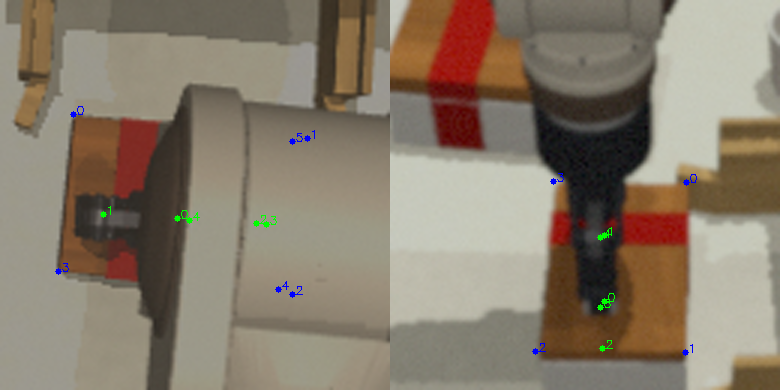

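```bash
python3 - <<'E'
from h import *
o=bot.get_obs();print(o)
a=camera("wrist");b=camera("side")[220:370,200:400];t=camera("top")[200:350,310:470]
f=lambda i:cv2.resize(i,(400,300),interpolation=cv2.INTER_CUBIC)
d=np.abs(camera("top").astype(int)-cv2.imread("pics/t1.png")).max(); print(d)
cv2.imwrite("pics/c3.png",np.vstack([np.hstack([f(a),f(b)]),np.hstack([f(t),f(cv2.imread("pics/top0.png")[200:350,310:470])])]))
E
```

```text
{'time': 4.95, 'q': array([-7.78484283e+00, -2.56018954e+00, -1.69736636e+01,  7.56053816e+01,
       -2.04379762e-04, -2.53073296e+00]), 'qd': array([-0.01890405, -0.33871256, -0.24610473,  0.10684798, -0.0433531 ,
        0.14027673]), 'joint_efforts': array([ 1.14191408e-02, -4.32332325e+01,  4.65007317e+01, -4.81696485e-02,
        3.50901719e-04,  6.82078189e-04]), 'ee_pos': array([ 0.48799736, -0.06671698,  0.01680596]), 'tcp_rot': array([ 1.79999372e+02, -1.88463569e-02,  1.74745890e+02]), 'wrist_force': array([-0.14085091,  0.58776401, -0.3245485 ]), 'torque': array([-0.00608324,  0.06074908,  0.01883994]), 'grasp_force': 0.0, 'opening': 0.08566462030125924}
46
```

View pics/c3.png

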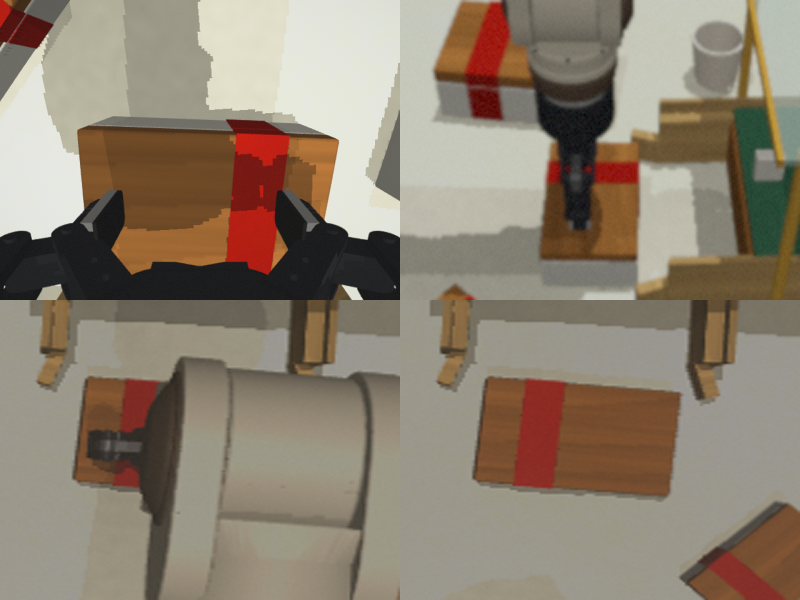

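```bash
python3 - <<'E'
from h import *
m=camera_model("wrist");T=m["T_tool_cam"]
for z in(0,-.013,-.03,-.045,-.06):
    print(z,(proj(m,[[x,y,z] for y in(.0425,-.0425) for x in(.011,-.011)],T)*.625).round().tolist())
o=bot.get_obs();W=np.eye(4);W[:3,:3]=R.from_euler('xyz',o['tcp_rot'],degrees=True).as_matrix();W[:3,3]=o['ee_pos']
C=w([.4976,-.0664,-.1304],np.array([[-50,-75,60],[-50,75,60],[-50,-75,0],[-50,75,0]])/1e3)
print((proj(m,C,W@T)*.625).round().tolist())
E
```

```text
0 [[256.0, 159.0], [255.0, 187.0], [143.0, 159.0], [144.0, 187.0]]
-0.013 [[260.0, 165.0], [258.0, 194.0], [139.0, 165.0], [141.0, 194.0]]
-0.03 [[267.0, 173.0], [264.0, 205.0], [133.0, 173.0], [135.0, 205.0]]
-0.045 [[273.0, 182.0], [270.0, 216.0], [126.0, 182.0], [129.0, 216.0]]
-0.06 [[281.0, 193.0], [277.0, 230.0], [118.0, 193.0], [122.0, 230.0]]
[[70.0, 126.0], [338.0, 137.0], [108.0, 114.0], [299.0, 121.0]]
```

Call:
send_rows(
  targets="0 0 -30 0 0; 0 0 -60 0 0; 0 0 -90 0 0; 0 0 -90 0 0",
)

```text
time: 5.65
ee_pos: [0.4893, -0.0669, 0.1093]
tcp_rot: [-180.0, 0.2, 174.7]
wrist_force: [0.3, 0.9, 0.3]
opening: 0.0854
grasp_force: 0.0
```

```bash
python3 - <<'E'
from h import *
a=camera("wrist");b=camera("side")[200:380,200:440]
f=lambda i:cv2.resize(i,(400,300),interpolation=cv2.INTER_CUBIC)
cv2.imwrite("pics/c4.png",np.hstack([f(a),f(b)]))
E
```

```text
(no output)
```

View pics/c4.png

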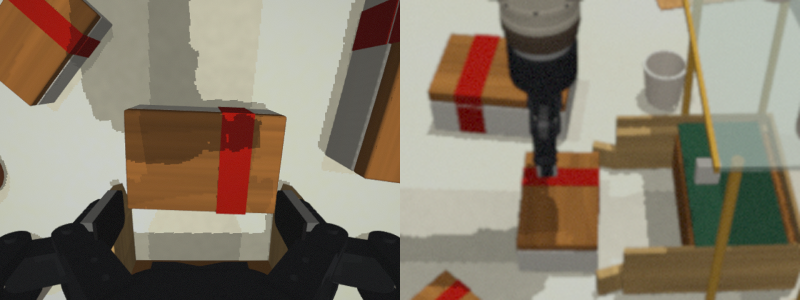

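```bash
python3 - <<'E'
from h import *
m=camera_model("side");o=bot.get_obs();print(o['q'],o['ee_pos'])
W=np.eye(4);W[:3,:3]=R.from_euler('xyz',o['tcp_rot'],degrees=True).as_matrix();W[:3,3]=o['ee_pos']
for z in(0,-.013,-.03,-.045,-.06):
    print(z,[(proj(m,(W@[0,y,z,1])[:3])[0]).round(1).tolist() for y in(-.05,.05)])
E
```

```text
[-7.78350966e+00 -3.75252656e+00 -8.16323656e+00  8.55846070e+01
  1.20663830e-03 -2.52984452e+00] [ 0.48804645 -0.06670406  0.10659389]
0 [[289.5, 323.6], [290.1, 285.7]]
-0.013 [[289.2, 319.5], [289.9, 281.5]]
-0.03 [[288.8, 314.0], [289.6, 276.0]]
-0.045 [[288.5, 309.0], [289.3, 271.0]]
-0.06 [[288.2, 304.0], [289.0, 265.9]]
```

Call:
send_rows(
  targets="0 0 0 0 255; 0 0 0 0 255; 0 0 0 0 255; 0 0 0 0 255; 0 0 0 0 255; 0 0 0 0 255; 0 0 0 0 255; 0 0 0 0 255",
  newtons=40,
)

```text
time: 6.75
ee_pos: [0.4881, -0.0667, 0.1069]
tcp_rot: [-180.0, 0.0, 174.7]
wrist_force: [-0.9, -0.2, 0.1]
opening: -0.0
grasp_force: 0.0
```

```bash
python3 - <<'E'
from h import *
o=bot.get_obs();print(o['ee_pos'],o['opening'])
W=np.eye(4);W[:3,:3]=R.from_euler('xyz',o['tcp_rot'],degrees=True).as_matrix();W[:3,3]=o['ee_pos']
def show(n,r,c,h,ww,TT):
    im=camera(n)[r:r+h,c:c+ww]; k=300/h
    im=cv2.resize(im,(400,300),interpolation=cv2.INTER_CUBIC)
    for i,z in enumerate((0,-.02,-.04,-.06)):
        p=(proj(camera_model(n),(W@[0,0,z,1])[:3],TT)[0]-[c,r])*k
        cv2.circle(im,tuple(p.astype(int).tolist()),3,(0,255,0),-1)
    return im
cv2.imwrite("pics/c5.png",np.hstack([show("wrist",0,0,480,640,W@camera_model("wrist")["T_tool_cam"]),show("side",210,220,120,160,None)]))
E
```

```text
[ 0.48810858 -0.06672554  0.10690312] -3.436346925190207e-05
```

View pics/c5.png

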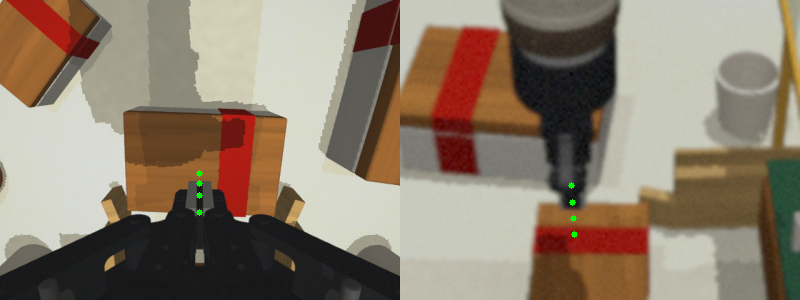

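The shut fingertips lie about 38 mm behind the reported TCP in both views. Open, they are about 51 mm behind it. So the first pass cleared the lid and nothing moved. I'll allow for this offset and push again.

Call:
send_rows(
  targets="30 0 0 0 0; 60 0 0 0 0; 84 0 0 0 0; 84 0 0 0 0; 84 0 30 0 0; 84 0 70 0 0; 84 0 105 0 0; 84 0 125 0 0; 84 0 134 0 0; 84 0 136 0 0; 84 0 136 0 0; 70 0 136 0 0; 56 0 136 0 0; 48 0 136 0 0; 42 0 136 0 0; 36 0 136 0 0; 30 0 136 0 0; 24 0 136 0 0; 18 0 136 0 0; 12 0 136 0 0",
  newtons=40,
)

```text
time: 9.35
ee_pos: [0.4757, -0.0655, -0.0293]
tcp_rot: [180.0, -0.1, 174.8]
wrist_force: [-6.7, 0.3, 3.8]
opening: 0.0853
grasp_force: 3.1
```

```bash
cat > chest.py <<'E'
from h import *
# fit chest pose from red/brown lid mask in the wrist image: rear (near) edge not needed; print white/brown edge rows
import sys
o=bot.get_obs();im=camera("wrist");W=np.eye(4);W[:3,:3]=R.from_euler('xyz',o['tcp_rot'],degrees=True).as_matrix();W[:3,3]=o['ee_pos']
np.savez(sys.argv[1],W=W);cv2.imwrite(sys.argv[1]+".png",im);cv2.imwrite(sys.argv[1]+"t.png",camera("top"))
print(o['ee_pos'],o['wrist_force'],o['opening'])
E
python3 chest.py pics/w1; python3 - <<'E'
from h import *
a=cv2.imread("pics/w1.png");t=cv2.imread("pics/w1t.png")[150:330,300:540]
f=lambda i:cv2.resize(i,(400,300),interpolation=cv2.INTER_CUBIC)
cv2.imwrite("pics/c6.png",np.hstack([f(a),f(t)]))
E
```

```text
[ 0.47568055 -0.0654777  -0.02934722] [-6.74796831  0.30708447  3.83711851] 0.08532946479587941
```

View pics/c6.png

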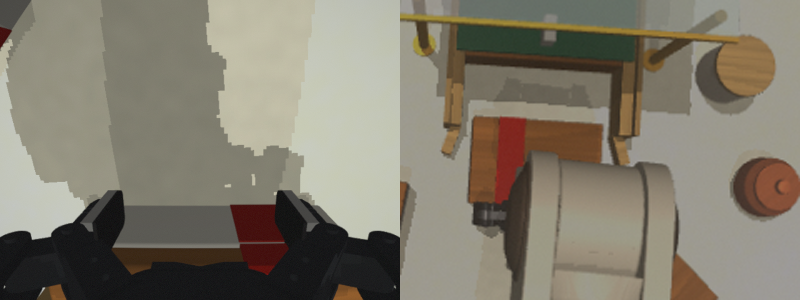

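Call:
send_rows(
  targets="-5 0 0 0 0; -10 0 0 0 0; -15 0 0 0 0; -20 0 0 0 0; -25 0 0 0 0; -30 0 0 0 0; -35 0 0 0 0; -40 0 0 0 0; -45 0 0 0 0; -50 0 0 0 0; -54 0 0 0 0; -57 0 0 0 0; -59 0 0 0 0; -61 0 0 0 0",
)

```text
time: 11.2
ee_pos: [0.5362, -0.0711, -0.0293]
tcp_rot: [180.0, -0.1, 174.8]
wrist_force: [-5.2, -0.1, 3.1]
opening: 0.0849
grasp_force: 2.8
```

Call:
send_rows(
  targets="-1 0 0 0 0; -2 0 0 0 0; -3 0 0 0 0; -4 0 0 0 0",
)

```text
time: 11.7
ee_pos: [0.5402, -0.0714, -0.0293]
tcp_rot: [180.0, -0.1, 174.8]
wrist_force: [-5.7, 0.2, 3.8]
opening: 0.0853
grasp_force: 2.8
```

Call:
send_rows(
  targets="-1 0 0 0 0; -2 0 0 0 0; -2 0 0 0 0",
)

```text
time: 12.08
ee_pos: [0.5423, -0.0716, -0.0294]
tcp_rot: [180.0, -0.1, 174.7]
wrist_force: [-4.6, 0.3, 1.5]
opening: 0.0853
grasp_force: 2.6
```

Call:
send_rows(
  targets="-1 0 0 0 0; -2 0 0 0 0; -2 0 0 0 0",
)

```text
time: 12.45
ee_pos: [0.5435, -0.0717, -0.0294]
tcp_rot: [180.0, -0.2, 174.8]
wrist_force: [-9.6, 2.2, 5.4]
opening: 0.0853
grasp_force: 4.8
```

Call:
send_rows(
  targets="-1 0 0 0 0; -1 0 0 0 0",
)

```text
time: 12.7
ee_pos: [0.5434, -0.0717, -0.0293]
tcp_rot: [180.0, -0.3, 174.7]
wrist_force: [-14.7, 1.4, 9.6]
opening: 0.0851
grasp_force: 7.8
```

Call:
send_rows(
  targets="-1 0 0 0 0; -1 0 0 0 0; 10 0 0 0 0; 30 0 0 0 0; 60 0 0 0 0; 60 0 -40 0 0; 60 0 -90 0 0; 60 0 -140 0 0; 60 0 -200 0 0; 60 0 -260 0 0; 60 0 -320 0 0; 60 0 -380 0 0; 60 0 -380 0 0; 60 0 -380 0 0",
)

```text
time: 14.45
ee_pos: [0.4866, -0.0666, 0.3504]
tcp_rot: [180.0, 0.0, 174.8]
wrist_force: [0.4, 0.7, -0.5]
opening: 0.0853
grasp_force: 0.0
```

```bash
python3 - <<'E'
from h import *
cv2.imwrite("pics/t2.png",camera("top"));cv2.imwrite("pics/s2.png",camera("side"))
print(bot.get_obs()['q'])
# chest in place? look for lid (brown/red) edges vs prediction, side view red band corners
for n,f in(("top","t2"),("side","s2")):
    im=cv2.imread(f"pics/{f}.png"); h=cv2.cvtColor(im,cv2.COLOR_BGR2HSV)
    red=(((h[...,0]<6)|(h[...,0]>174))&(h[...,1]>180)).astype(np.uint8)
    k,l,st,c=cv2.connectedComponentsWithStats(red)
    print(n,[(st[i].tolist(),c[i].round().tolist()) for i in range(1,k) if st[i][4]>60])
    s=[.60455,-.07729,-.0925]
    print(proj(camera_model(n),w(s,np.array([[50,75,60],[50,-75,60],[-50,-75,60],[-50,75,60]])/1e3)).round().tolist())
E
```

```text
[-7.79457125e+00  4.04152230e+00  2.74250670e+01  1.13504700e+02
  2.74799473e-03 -2.54298694e+00]
top [([359, 195, 17, 44, 548], [367.0, 220.0]), ([220, 309, 72, 34, 1420], [256.0, 325.0])]
[[347.0, 184.0], [425.0, 189.0], [422.0, 241.0], [344.0, 236.0]]
side [([233, 222, 26, 41, 608], [245.0, 242.0]), ([235, 265, 16, 14, 173], [242.0, 271.0]), ([322, 299, 46, 11, 435], [344.0, 304.0]), ([206, 369, 35, 37, 375], [222.0, 385.0])]
[[365.0, 290.0], [373.0, 346.0], [324.0, 347.0], [321.0, 291.0]]
```

Call:
send_rows(
  targets="50 0 -50 0 0; 100 0 -100 0 0; 150 0 -150 0 0; 150 0 -150 0 0; 150 0 -150 0 0",
)

```text
time: 15.18
ee_pos: [0.3382, -0.0531, 0.4821]
tcp_rot: [-179.9, 1.2, 174.7]
wrist_force: [0.6, -0.4, 0.4]
opening: 0.0855
grasp_force: 0.0
```

```bash
python3 -c "
from h import *
o=bot.get_obs();print(o['q'],o['ee_pos'],o['tcp_rot'])"
```

```text
[-8.91952917e+00 -4.24824811e+00  3.73998959e+01  1.30446214e+02
  1.51471972e-03 -3.65889102e+00] [ 0.33824985 -0.05307796  0.48209503] [-179.92479767    1.1995767   174.74016501]
```

Call:
send_rows(
  targets="40 0 -60 0 0; 80 0 -120 0 0; 80 0 -120 0 0; 80 0 -120 0 0; 80 0 -120 0 0",
)

```text
time: 15.8
ee_pos: [0.2866, -0.0505, 0.496]
tcp_rot: [-179.6, 4.6, 174.8]
wrist_force: [0.5, 0.1, 0.1]
opening: 0.0857
grasp_force: 0.0
```

```bash
python3 -c "
from h import *
o=bot.get_obs();print(o['q'],o['ee_pos'],o['tcp_rot'])"
```

```text
[-1.00105164e+01 -1.20350592e+01  3.29654497e+01  1.30436047e+02
  2.30999330e-02 -4.75596991e+00] [ 0.28661347 -0.05045912  0.49602941] [-179.64377344    4.55062799  174.76052799]
```

Call:
send_rows(
  targets="0 0 -60 0 0; 0 0 -120 0 0; 0 0 -180 0 0; 0 0 -240 0 0; 0 0 -300 0 0; 0 0 -300 0 0; 0 0 -300 0 0; 0 0 -300 0 0",
)

```text
time: 16.8
ee_pos: [0.3146, -0.0554, 0.5258]
tcp_rot: [-179.3, 8.3, 174.8]
wrist_force: [0.6, -0.2, 0.3]
opening: 0.0855
grasp_force: 0.0
```

```bash
python3 -c "
from h import *
o=bot.get_obs();print(o['q'],o['ee_pos'],o['tcp_rot'])"
```

```text
[-1.00062060e+01 -8.63113667e+00  4.01791909e+01  1.30465761e+02
  2.24415271e-02 -4.75153776e+00] [ 0.31462888 -0.05538368  0.52579265] [-179.3262446     8.31754412  174.79595956]
```

Call:
send_rows(
  targets="40 0 -60 0 0; 60 0 -120 0 0; 60 0 -120 0 0",
)

```text
time: 17.18
ee_pos: [0.271, -0.0525, 0.5405]
tcp_rot: [-178.9, 11.9, 174.8]
wrist_force: [-0.2, 0.0, -0.0]
opening: 0.0854
grasp_force: 0.0
```

Call:
send_rows(
  targets="40 0 -60 0 0; 60 0 -120 0 0; 60 0 -120 0 0",
)

```text
time: 17.55
ee_pos: [0.2321, -0.0502, 0.5506]
tcp_rot: [-178.4, 15.3, 174.9]
wrist_force: [0.4, 0.4, -0.2]
opening: 0.0854
grasp_force: 0.0
```

Call:
send_rows(
  targets="0 0 -60 0 0; 0 0 -120 0 0; 0 0 -180 0 0",
)

```text
time: 17.92
ee_pos: [0.2404, -0.051, 0.5774]
tcp_rot: [-177.9, 18.8, 175.1]
wrist_force: [0.9, -0.7, 0.4]
opening: 0.0853
grasp_force: 0.0
```

```bash
python3 -c "
from h import *
o=bot.get_obs();print(o['q'],o['ee_pos'],o['tcp_rot'])"
```

```text
[-12.48428935 -19.4016556   39.93131642 130.44808716   0.37648039
  -7.13173067] [ 0.24036119 -0.05103447  0.57743663] [-177.94106664   18.78002029  175.05057506]
```

Call:
send_rows(
  targets="0 15 -60 0 0; 0 30 -120 0 0; 0 30 -180 0 0",
)

```text
time: 18.3
ee_pos: [0.2421, -0.0297, 0.6011]
tcp_rot: [-178.1, 22.4, 175.3]
wrist_force: [-0.1, 0.2, -0.2]
opening: 0.0853
grasp_force: 0.0
```

Call:
send_rows(
  targets="0 0 -60 0 0; 0 0 -120 0 0; 0 0 -180 0 0",
)

```text
time: 18.68
ee_pos: [0.233, -0.0329, 0.6251]
tcp_rot: [-178.0, 26.2, 175.2]
wrist_force: [0.3, 0.2, -0.3]
opening: 0.0855
grasp_force: 0.0
```

Call:
send_rows(
  targets="0 0 -60 0 0; 0 0 -120 0 0; 0 0 -180 0 0",
)

```text
time: 19.05
ee_pos: [0.2221, -0.0626, 0.6872]
tcp_rot: [-169.7, 34.4, 179.7]
wrist_force: [-0.4, -1.0, -1.0]
opening: 0.0853
grasp_force: 0.0
```

Call:
send_rows(
  targets="0 0 -60 0 0; 0 0 -120 0 0; 0 0 -180 0 0",
)

```text
time: 19.42
ee_pos: [0.232, -0.0783, 0.7192]
tcp_rot: [-173.1, 40.4, 175.5]
wrist_force: [0.4, 0.8, -0.5]
opening: 0.0851
grasp_force: 0.0
```

```bash
python3 -c "
from h import *
o=bot.get_obs();print(o['q'],o['ee_pos'],o['tcp_rot']);print(R.from_euler('xyz',o['tcp_rot'],degrees=True).as_matrix().round(3))"
```

```text
[-40.44520401 -16.75936297  61.80339888 130.48591333  16.2785466
 -27.76014812] [ 0.23203926 -0.07831123  0.71919643] [-173.05881232   40.42942133  175.52440896]
[[-0.759  0.156  0.632]
 [ 0.059  0.984 -0.171]
 [-0.649 -0.092 -0.756]]
```

```bash
cat > go.py <<'E'
import sys
from h import *
o=bot.get_obs();Rm=R.from_euler('xyz',o['tcp_rot'],degrees=True).as_matrix();p=np.array(o['ee_pos'])
s=np.array([.60455,-.07729,-.0925])
print('t',o['time'],'q',o['q'].round(1),p.round(4),o['tcp_rot'].round(1))
j=float(sys.argv[1]) if len(sys.argv)>1 else .107
fin=w(s,[[j-.03,0,.110]])[0]; z=Rm[:,2]; G=fin+.059*z
for n,t in(("B",[.42,-.06,.35]),("A",G-.12*z),("G",G)): print(n,np.round(t,4),"tool shift mm",(Rm.T@(np.array(t)-p)*1e3).round(1))
print("pull 1mm -x:",(-Rm.T@[np.cos(s[2]),np.sin(s[2]),0]).round(4))
E
python3 go.py
```

```text
t 19.425 q [-40.4 -16.8  61.8 130.5  16.3 -27.8] [ 0.232  -0.0783  0.7192] [-173.1   40.4  175.5]
B [ 0.42 -0.06  0.35] tool shift mm [ 97.9  81.2 394.7]
A [ 0.6426 -0.074   0.1561] tool shift mm [ 53.8 119.9 684.4]
G [ 0.7185 -0.0945  0.0654] tool shift mm [ 53.8 119.9 804.4]
pull 1mm -x: [ 0.7611 -0.0641 -0.6454]
```

Call:
send_rows(
  targets="10 8 40 0 0; 20 16 80 0 0; 30 24 120 0 0; 40 32 160 0 0; 50 41 200 0 0; 60 49 240 0 0; 70 57 280 0 0; 80 65 320 0 0; 90 73 360 0 0; 98 81 395 0 0; 98 81 395 0 0; 98 81 395 0 0",
)

```text
time: 20.92
ee_pos: [0.4231, -0.0602, 0.3522]
tcp_rot: [-173.2, 40.0, 175.3]
wrist_force: [0.1, -0.3, -0.8]
opening: 0.0857
grasp_force: 0.0
```

```bash
python3 go.py
```

```text
t 20.925 q [ -1.3 -48.6 -21.   78.   -8.9   2.6] [ 0.4231 -0.0602  0.3522] [-173.2   40.   175.3]
B [ 0.42 -0.06  0.35] tool shift mm [ 3.8 -0.1 -0.3]
A [ 0.643  -0.074   0.1564] tool shift mm [-43.1  38.6 289.1]
G [ 0.7182 -0.0944  0.0651] tool shift mm [-43.1  38.6 409.1]
pull 1mm -x: [ 0.7664 -0.0657 -0.639 ]
```

Call:
send_rows(
  targets="-7 6 40 0 0; -13 12 80 0 0; -19 18 125 0 0; -25 24 170 0 0; -32 30 215 0 0; -38 35 255 0 0; -43 39 280 0 0; -43 39 289 0 0; -43 39 289 0 0",
)

```text
time: 22.05
ee_pos: [0.643, -0.0737, 0.1547]
tcp_rot: [-173.2, 39.9, 175.3]
wrist_force: [0.0, -0.0, 0.5]
opening: 0.0853
grasp_force: 0.0
```

```bash
python3 go.py; python3 - <<'E'
from h import *
o=bot.get_obs();im=camera("wrist");si=camera("side");t=camera("top")
W=np.eye(4);W[:3,:3]=R.from_euler('xyz',o['tcp_rot'],degrees=True).as_matrix();W[:3,3]=o['ee_pos']
m=camera_model("wrist");s=[.60455,-.07729,-.0925]
F=w(s,np.array([[62,7,119],[62,-7,119],[92,-7,119],[92,7,119],[62,7,83],[62,-7,83]])/1e3+[0,0,0])
pr=proj(m,F,W@m["T_tool_cam"])
for p in pr: cv2.circle(im,tuple(p.astype(int).tolist()),2,(0,0,255),-1)
tips=np.array([(W@[0,y,z,1])[:3] for y,z in((.05,-.051),(-.05,-.051),(0,-.059),(0,0))])
out=[cv2.resize(im[:,:],(400,300))]
for n,I,r,c,h in(("side",si,210,280,150),("top",t,110,300,150)):
    m=camera_model(n);I=I[r:r+h,c:c+h*4//3].copy();I=cv2.resize(I,(400,300),interpolation=cv2.INTER_CUBIC);k=300/h
    for P,col in((F,(0,0,255)),(tips,(0,255,0))):
        for p in (proj(m,P)-[c,r])*k: cv2.circle(I,tuple(p.astype(int).tolist()),2,col,-1)
    out.append(I)
ww=cv2.resize(im[int(pr[0,1])-75:int(pr[0,1])+75,int(pr[0,0])-100:int(pr[0,0])+100],(400,300)) if 75<pr[0,1]<400 and 100<pr[0,0]<540 else out[0]
cv2.imwrite("pics/c7.png",np.vstack([np.hstack(out[:2]),np.hstack([out[2],ww])]));print(pr.round(),o['wrist_force'])
E
```

```text
t 22.05 q [ -2.4 -23.9 -31.3  43.   -8.2   1.8] [ 0.643  -0.0737  0.1547] [-173.2   39.9  175.3]
B [ 0.42 -0.06  0.35] tool shift mm [  46.3  -39.2 -290.5]
A [ 0.6431 -0.074   0.1565] tool shift mm [-1.3 -0.4 -1.3]
G [ 0.7181 -0.0944  0.065 ] tool shift mm [ -1.3  -0.4 118.7]
pull 1mm -x: [ 0.7677 -0.0657 -0.6375]
[[327. 245.]
 [303. 244.]
 [308. 271.]
 [330. 272.]
 [332. 198.]
 [310. 197.]] [ 0.00931706 -0.00546633  0.49127467]
```

View pics/c7.png

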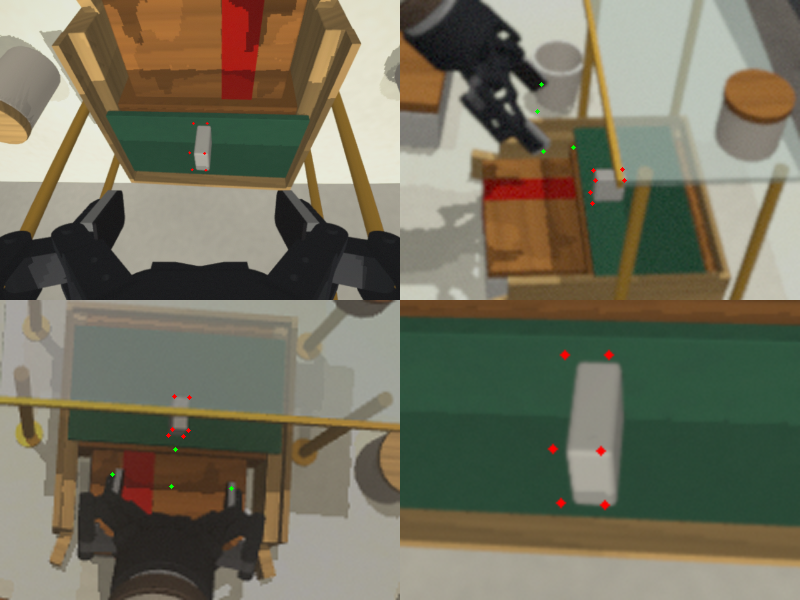

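Call:
send_rows(
  targets="-1 2 25 0 0; -1 2 50 0 0; -1 2 75 0 0; -1 2 95 0 0; -1 2 108 0 0; -1 2 116 0 0; -1 2 118 0 0; -1 2 118 0 0",
)

```text
time: 23.2
ee_pos: [0.7176, -0.0915, 0.0645]
tcp_rot: [-173.2, 39.8, 175.3]
wrist_force: [-0.4, -0.7, -0.5]
opening: 0.0852
grasp_force: 0.0
```

Call:
send_rows(
  targets="0 0 0 0 255; 0 0 0 0 255; 0 0 0 0 255; 0 0 0 0 255; 0 0 0 0 255; 0 0 0 0 255; 0 0 0 0 255",
  newtons=30,
)

```text
time: 24.08
ee_pos: [0.7177, -0.0907, 0.0641]
tcp_rot: [-173.3, 39.8, 175.3]
wrist_force: [-1.9, 5.1, 1.7]
opening: 0.016
grasp_force: 29.6
```

```bash
python3 go.py; python3 -c "
from h import *
o=bot.get_obs();print(o['wrist_force'],o['opening'],o['grasp_force'])"
```

```text
t 24.075 q [ -4.  -10.1 -30.9  29.4  -7.1   0.5] [ 0.7177 -0.0907  0.0641] [-173.3   39.8  175.3]
B [ 0.42 -0.06  0.35] tool shift mm [  46.7  -41.6 -409.1]
A [ 0.6431 -0.0742  0.1565] tool shift mm [  -1.    -3.5 -119.9]
G [ 0.7181 -0.0943  0.065 ] tool shift mm [-1.  -3.5  0.1]
pull 1mm -x: [ 0.768  -0.0641 -0.6372]
[-1.91327638  5.10724502  1.69093976] 0.015980102929535268 29.620922380127013
```

Call:
send_rows(
  targets="2.3 -0.2 -1.9 0 255; 6.1 -0.5 -5.1 0 255; 10.8 -0.9 -8.9 0 255; 15.4 -1.3 -12.7 0 255; 20 -1.7 -16.6 0 255; 24.6 -2.1 -20.4 0 255; 29.2 -2.4 -24.2 0 255; 33.8 -2.8 -28 0 255; 38.4 -3.2 -31.9 0 255; 43 -3.6 -35.7 0 255; 46.1 -3.8 -38.2 0 255; 46.1 -3.8 -38.2 0 255",
)

```text
time: 25.58
ee_pos: [0.6578, -0.0851, 0.0641]
tcp_rot: [-173.3, 39.8, 175.3]
wrist_force: [-3.2, 6.1, 3.0]
opening: 0.0157
grasp_force: 30.0
```

```bash
cat > cov.py <<'E'
from h import *
# joint value from the green area's front (robot-side) edge in the side view fit
s=[.60455,-.07729,-.0925];m=camera_model("side");im=camera("side");h=cv2.cvtColor(im,cv2.COLOR_BGR2HSV)
g=((h[...,0]>60)&(h[...,0]<95)&(h[...,1]>90)).astype(np.uint8)
k,l,st,c=cv2.connectedComponentsWithStats(g);i=1+np.argmax(st[1:,4]);print(st[i])
def front(j,y): return proj(m,w(s,[[j-.055,y,.083]]))[0]
for y in(-.09,-.075,.06,.08):
    e=[]
    for j in np.arange(-.02,.13,.001):
        p=front(j,y).round().astype(int)
        if l[p[1],p[0]]==i: e.append(j); break
    print(y,e)
o=bot.get_obs();print(o['time'],o['ee_pos'],o['wrist_force'],o['opening'],o['grasp_force'])
E
python3 cov.py; python3 go.py .047
```

```text
[ 344  275   51   73 2659]
-0.09 [np.float64(0.04900000000000006)]
-0.075 [np.float64(0.048000000000000057)]
0.06 [np.float64(0.07800000000000008)]
0.08 [np.float64(0.06900000000000008)]
25.625 [ 0.65783334 -0.08506828  0.06409037] [-2.46754912  5.72233723  2.13746686] 0.01598174687298098 30.049650915898383
t 25.625 q [ -3.8 -19.2 -38.2  31.3  -7.2   0.7] [ 0.6578 -0.0851  0.0641] [-173.3   39.8  175.3]
B [ 0.42 -0.06  0.35] tool shift mm [   0.5  -37.9 -370.8]
A [ 0.5834 -0.0686  0.1565] tool shift mm [  -1.2   -3.6 -119.8]
G [ 0.6583 -0.0888  0.065 ] tool shift mm [-1.2 -3.6  0.2]
pull 1mm -x: [ 0.768  -0.064  -0.6373]
```

Call:
send_rows(
  targets="3.8 -0.3 -3.2 0 255; 8.4 -0.7 -7 0 255; 13 -1.1 -10.8 0 255; 17.7 -1.5 -14.7 0 255; 22.3 -1.9 -18.5 0 255; 26.9 -2.2 -22.3 0 255; 30.7 -2.6 -25.5 0 255; 33 -2.8 -27.4 0 255; 33.8 -2.8 -28 0 255",
)

```text
time: 26.75
ee_pos: [0.6143, -0.0809, 0.0641]
tcp_rot: [-173.3, 39.9, 175.3]
wrist_force: [3.8, 5.0, -0.4]
opening: 0.0157
grasp_force: 29.5
```

Call:
send_rows(
  targets="0.8 -0.1 -0.6 0 255; 1.5 -0.1 -1.3 0 255; 1.5 -0.1 -1.3 0 255",
)

```text
time: 27.12
ee_pos: [0.6123, -0.0808, 0.0641]
tcp_rot: [-173.3, 39.8, 175.3]
wrist_force: [1.8, 5.0, 0.3]
opening: 0.0159
grasp_force: 29.8
```

Call:
send_rows(
  targets="0.8 -0.1 -0.6 0 255; 1.5 -0.1 -1.3 0 255; 1.5 -0.1 -1.3 0 255",
)

```text
time: 27.5
ee_pos: [0.6103, -0.0806, 0.0641]
tcp_rot: [-173.3, 39.8, 175.3]
wrist_force: [1.6, 5.5, -0.6]
opening: 0.0156
grasp_force: 29.8
```

Call:
send_rows(
  targets="0.8 -0.1 -0.6 0 255; 1.5 -0.1 -1.3 0 255; 1.5 -0.1 -1.3 0 255",
)

```text
time: 27.88
ee_pos: [0.6089, -0.0804, 0.0642]
tcp_rot: [-173.3, 39.9, 175.3]
wrist_force: [15.3, 2.6, -6.3]
opening: 0.0158
grasp_force: 30.2
```

Call:
send_rows(
  targets="0.8 -0.1 -0.6 0 255; 1.5 -0.1 -1.3 0 255; 1.5 -0.1 -1.3 0 255",
)

```text
time: 28.25
ee_pos: [0.6075, -0.0802, 0.0644]
tcp_rot: [-173.3, 40.0, 175.3]
wrist_force: [24.5, 1.8, -10.9]
opening: 0.0154
grasp_force: 29.8
```

```bash
python3 cov.py
```

```text
[ 321  275   56   77 3198]
-0.09 [np.float64(0.002000000000000019)]
-0.075 [np.float64(0.0010000000000000182)]
0.06 [np.float64(0.02500000000000004)]
0.08 [np.float64(0.013000000000000029)]
28.3 [ 0.60750377 -0.08023555  0.06444834] [ 23.96263894   0.90498665 -11.44959695] 0.015870309059990446 29.800005946308374
```

Call:
send_rows(
  targets="0 0 0 0 0; 0 0 0 0 0; 0 0 0 0 0; 0 0 0 0 0; 0 0 0 0 0; 0 0 0 0 0; 0 0 -10 0 0; 0 0 -30 0 0; 0 0 -60 0 0; 0 0 -100 0 0; 0 0 -140 0 0; 0 0 -180 0 0; 0 0 -180 0 0",
)

```text
time: 29.92
ee_pos: [0.4938, -0.0499, 0.2061]
tcp_rot: [-173.3, 40.2, 175.3]
wrist_force: [-0.1, 0.3, 0.6]
opening: 0.0854
grasp_force: 0.0
```

```bash
python3 cov.py; python3 - <<'E'
from h import *
t=camera("top");a=cv2.imread("pics/top0.png");d=cv2.absdiff(t,a).max(2)
# bystanders in top view: canister (507,190), jar (521,262), cup (264,180)
for n,(x,y) in dict(can=(507,190),jar=(521,262),cup=(264,180)).items():
    T=a[y-22:y+22,x-22:x+22];r=cv2.matchTemplate(t[y-32:y+32,x-32:x+32],T,cv2.TM_CCOEFF_NORMED);_,v,_,l=cv2.minMaxLoc(r);print(n,v,l)
h=cv2.cvtColor(t,cv2.COLOR_BGR2HSV);s=[.60455,-.07729,-.0925];m=camera_model("top")
for y in(-.085,.085,.05):
    print([(j,h[tuple(proj(m,w(s,[[j/1e3,y,.083]]))[0].round().astype(int)[::-1])].tolist()) for j in(-64,-60,-57,-53,-50,-40,40,50,58,62)])
E
```

```text
[ 320  275   56   77 3413]
-0.09 [np.float64(0.002000000000000019)]
-0.075 [np.float64(0.0010000000000000182)]
0.06 [np.float64(0.0010000000000000182)]
0.08 [np.float64(0.002000000000000019)]
29.975 [ 0.49385845 -0.05008132  0.20372117] [ 0.27060447 -0.06804372  0.14374957] 0.08511887681366354 0.0
can 0.9992491602897644 (10, 10)
jar 0.9994972348213196 (10, 10)
cup 0.9994164109230042 (10, 10)
[(-64, [18, 76, 67]), (-60, [20, 80, 64]), (-57, [26, 66, 66]), (-53, [68, 88, 90]), (-50, [68, 87, 91]), (-40, [68, 84, 91]), (40, [62, 72, 64]), (50, [63, 71, 65]), (58, [14, 136, 79]), (62, [15, 147, 80])]
[(-64, [22, 40, 122]), (-60, [23, 43, 124]), (-57, [32, 38, 101]), (-53, [68, 91, 98]), (-50, [65, 85, 99]), (-40, [67, 87, 97]), (40, [63, 71, 65]), (50, [62, 72, 64]), (58, [14, 144, 85]), (62, [13, 142, 86])]
[(-64, [23, 42, 127]), (-60, [24, 43, 125]), (-57, [23, 42, 121]), (-53, [69, 92, 97]), (-50, [70, 92, 94]), (-40, [66, 88, 96]), (40, [63, 76, 64]), (50, [62, 76, 64]), (58, [14, 149, 82]), (62, [13, 146, 82])]
```

```bash
python3 -c "
from workcell import ticket
print(ticket.job_done())"
```

```text
the job is handed in; nothing more can be done
None
```

I pushed the chest home against the stop, slid the cover fully shut by its fin, let go and handed the job in at about 30 s; the shelf was not touched, and the canister, jar and cup had not moved in the last top-camera check.

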